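# Fit the retaining clip on the drive pulley shaft

## Robot

A 6-joint arm with a two-finger parallel gripper is mounted at the origin on the work surface. World frame = base frame: x ahead of the robot, y to its left, z up, the work surface at z = 0. Lengths are in mm, angles in rad, forces in N, time in s.
With the tool pointing down it reaches from about 325 to 775 mm from the base axis. Payload 5.5 kg.
Tool frame: the origin (TCP) lies where the fingers leave the gripper's body, on its centre line; the fingertips stand 80 mm ahead of it and the grasp point (between the pads) lies 61 mm ahead of it; z points along the fingers, y is the line along which they close (so a half turn about z gives the same grasp; the last joint's range is limited). The gripper opens to 88 mm and grips with 3 to 60 N. Pads are 20 mm wide; open, the fingers measure 115 mm over their backs; the gripper's body (75 mm by 178 mm) begins 61 mm behind the grasp point.
Start: joints at [-1.17, 0.091, 1.231, -0, 1.82, -0.057], TCP at [265.187, -538.231, 302.631] pointing down, gripper open.
Joint ranges: [-2.87, 2.87], [-0.86, 2.18], [0.17, 2.46], [-1.51, 4.65], [0.06, 2.69], [-2.65, 2.65]. Speed limits (rad/s): [2.57, 2.57, 3.01, 3.14, 3.14, 3.14].

## Interface

Orientations are given as a unit quaternion [x, y, z, w].
In Python, from workcell import status, eyes, job_done gives the robot as it stands.
- The arm moves only by the tool arm_command, never from a script. Its argument "increments" is a list of rows, each a list of 5 numbers: the shift along the world's x, y, z in cm, then the turn about the world's z in degrees, then the closure in counts, from 0 (fully open) to 255 (shut). A call has 1 to 8 rows; each row is the pose to reach, as a shift and turn from the pose commanded when the call began; what a row does not reach only later rows make up. A row lasts 1/12 s, in which the tool goes at most 41.7 mm and 7.16 degrees, less where a joint would pass 70% of its speed; a pose out of reach is approached as far as the arm can. A call with a gripper value outside its range is refused whole. The fingers move at their own pace and stop on an object; the grip force is fixed at half the most. Time passes only in rows, so rows that repeat a pose let the fingers close. It gives the time, the measured TCP pose, the force, the opening and the grip force at its end, in the units of the state.
- status.get_state(): the state, without advancing time (a new reading comes with each control period).
- eyes.capture(name): name is "scene" or "top" or "wrist"; returns the picture (420x560x3 uint8, red, green, blue); there is no depth.
- eyes.camera_info(name): a dict with "fx", "fy", "cx", "cy" (pixels), "dist_coeffs" ([k1, k2, p1, p2, k3] as OpenCV has them; the pictures are not rectified), "position" and "orientation" of the camera in the world. Camera axes: x right, y down, z forward; pixel columns grow to the right and rows downward; lengths in mm; the calibration is good to about 2 mm. A picture is of the moment at which its call begins: read the wrist's pose just before it. camera_info takes no time and is no camera call; for the wrist camera it gives the pose at the moment of the call.
- job_done(): hands the job in; it is judged then, once.
The state is a dict: "t": time; "qpos": joint angles; "qvel": joint speeds; "joint_torque": joint torques, N m; "tcp_pos": TCP position; "orientation": TCP orientation; "contact_force": force on the tool from outside, world axes, zero at the start; "wrist_torque": the same for the moment, N m; "gripper_width": finger opening in mm; "grip_force": force on a finger pad.
Only numpy, scipy, OpenCV 4.12 (cv2) and the standard library are available. Lean on these libraries where they do the work, as an engineer would, in place of code of your own. Each camera call takes 0.05 s, during which the arm holds its last target. There are 200 camera calls.

## Task

Secure the toothed pulley on its upright shaft with the orange retaining clip: lay the clip flat on the pulley's top face with its open mouth towards the shaft and push it sideways into the shaft groove until it is fully home, then let go. Leave the blue and the white clip where they lie.

Things in the scene. Friction and masses are not known exactly. Their poses are not given: they have to be found in the camera images.
- orange_clip: The clip to fit: flat U-shaped orange print, 7 mm thick, 61 mm wide, 76 mm long, about 40 g. Origin: underside, at the centre of the half-round bore of radius 13 mm. x points out of the open mouth, z up. Straight legs run to x = 13 mm, then splay: the mouth is 47 mm wide at its end, x = 29 mm. Handle at the back: see orange_clip_grip.
- orange_clip_grip (a point): Centre of the orange clip's handle, an upright block at x = -40 mm of the clip, 30 mm above the clip's underside. The block is 12 mm (clip x) by 24 mm (clip y), its top 44 mm above the underside; pinch it from above across its 24 mm width.
- blue_clip: A smaller blue clip of the same form (bore radius 7 mm, handle centred at x = -34 mm); too small, leave it alone. Origin and axes as for the orange one.
- white_clip: A larger white clip of the same form (bore radius 20 mm, handle centred at x = -47 mm); too large, leave it alone. Origin and axes as for the orange one.
- groove (a point): Point on the upright shaft's axis, level with the pulley's flat top face, 60 mm above the table. The groove starts here: a bright neck 24 mm in diameter and 13 mm tall; above it the wider shaft end, 36 mm in diameter (lower edge bevelled 3 mm), top 28 mm above this point. The clip may enter from any side; home, it lies on the pulley face with its bore against the neck.
- drive: The drive unit, fixed to the table, nothing on it turns. Origin under the shaft axis, at the table. Green housing 130 mm square, 38 mm tall, under a toothed pulley with black flanges, 130 mm in diameter (top face at 60 mm). A black and silver stepper motor, 57 mm square, top at 52 mm, stands at its x = +118 mm.
Mind the look-alikes: they are no part of the job. Several things look just like the orange_clip: the one meant starts farthest from the robot's base.

How it is judged:
By the outcome, as a careful person would: the job done as asked, in the order asked, and still so for the second after the job is handed in, with the robot touching nothing.
It also fails if it takes over 37 s, if anything falls off the work surface, if the arm or the gripper's body presses on something with over 40 N, if the wrist force passes 120 N, or if a joint passes its speed limit or range.

## Working session

There is one attempt and no reset: what is moved stays moved. The work goes in short steps, Python scripts to look and compute and a tool call to move; the robot and the scene stay as the last step left them, time stands still between calls to the robot, and variables do not carry over. Pictures are saved under pics/ and viewed, at most 10 in all, crops included, and the job is handed in when it is done.

Besides the shell and the picture viewer there is one more tool, called after "Emit:" as name(argument=value, ...), one argument or row to a line, values as JSON. arm_command: Moves the arm, as the interface text tells. Its arguments: {"type":"object","properties":{"increments":{"type":"array","items":{"type":"array","items":{"type":"number"}}}},"required":["increments"]}

```bash
mkdir -p pics; cat > h.py <<'E'
import cv2,numpy as np
from scipy.spatial.transform import Rotation as R
from workcell import status,eyes,job_done
def ray(ci,px):
    K=np.array([[ci['fx'],0,ci['cx']],[0,ci['fy'],ci['cy']],[0,0,1.]])
    p=cv2.undistortPoints(np.array(px,float).reshape(-1,1,2),K,np.array(ci['dist_coeffs'],float))[:,0]
    return R.from_quat(ci['orientation']).apply(np.c_[p,np.ones(len(p))])
def onz(ci,px,z):
    d=ray(ci,px);c=np.array(ci['position'],float);return c+d*((z-c[2])/d[:,2])[:,None]
def proj(ci,P):
    K=np.array([[ci['fx'],0,ci['cx']],[0,ci['fy'],ci['cy']],[0,0,1.]])
    r=R.from_quat(ci['orientation']).inv();P=np.array(P,float).reshape(-1,3)
    return cv2.projectPoints(P,r.as_rotvec(),-r.apply(ci['position']),K,np.array(ci['dist_coeffs'],float))[0][:,0]
def snap(n,f):
    im=eyes.capture(n);cv2.imwrite('pics/'+f,im[:,:,::-1]);return im
E
python3 - <<'E'
from h import *
a=snap('top','t0.png');b=snap('scene','s0.png')
for n in('top','scene'):
    print(n,eyes.camera_info(n))
E
```

```text
top {'fx': 403.05235368253767, 'fy': 403.05235368253767, 'cx': 279.0114985061553, 'cy': 208.77285732866363, 'dist_coeffs': array([-0.04093962,  0.        ,  0.        ,  0.        ,  0.        ]), 'position': array([304.00215737, -58.13810782, 840.22419925]), 'orientation': array([ 0.70814691, -0.70182808,  0.03572296, -0.06847762])}
scene {'fx': 393.3436082611176, 'fy': 393.3436082611176, 'cx': 281.4981296473727, 'cy': 208.36040822641033, 'dist_coeffs': array([-0.02462286,  0.        ,  0.        ,  0.        ,  0.        ]), 'position': array([1015.83488975, -194.19996466,  829.43744265]), 'orientation': array([ 0.73900235,  0.58569875, -0.20204955, -0.26459116])}
```

View pics/t0.png

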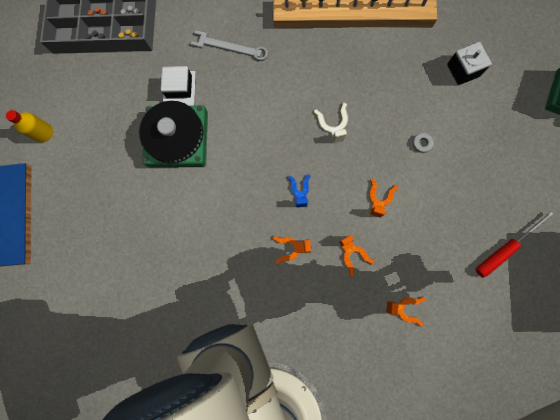

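View pics/s0.png

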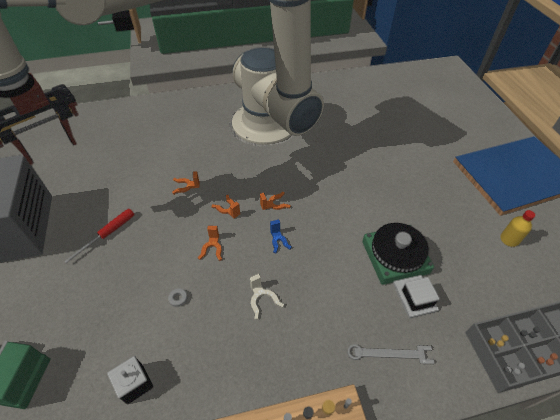

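Orange candidates in the top view are at (382,197), (293,246), (355,255) and (405,310); the blue clip is at (301,190) and the white one at (333,122). The drive is at (172,132). I'll work out the distances next and look closely at (382,197).

```bash
python3 - <<'E'
from h import *
im=cv2.imread('pics/t0.png');ci=eyes.camera_info('top')
hsv=cv2.cvtColor(im,cv2.COLOR_BGR2HSV)
m=cv2.inRange(hsv,(4,150,80),(16,255,255))
n,l,s,c=cv2.connectedComponentsWithStats(m)
for i in range(1,n):
    if s[i,4]>60:
        w=onz(ci,c[i],7)[0];print(c[i].round(),s[i,4],w.round(),np.hypot(*w[:2]).round())
# drive: shaft top, flange
print('shafttop',onz(ci,[[167,126]],88).round(),'flange',onz(ci,[[171.5,131]],60).round())
for nm,x,y,f,z in (('t',382,197,im,10),('d',172,132,im,6)):pass
A=cv2.resize(im[165:230,345:420],None,fx=5,fy=5,interpolation=cv2.INTER_CUBIC)
B=cv2.resize(im[55:175,125:220],None,fx=325/120,fy=325/120,interpolation=cv2.INTER_CUBIC)
cv2.imwrite('pics/c0.png',np.hstack([A,B]))
E
```

```text
[ 28. 215.] 383 [411. 531.   7.] 672.0
[380. 198.] 402 [ 451. -229.    7.] 506.0
[353. 253.] 450 [ 337. -171.    7.] 378.0
[293. 248.] 434 [347. -48.   7.] 350.0
[406. 309.] 420 [ 225. -275.    7.] 356.0
shafttop [[581. 202.  88.]] flange [[580. 202.  60.]]
```

View pics/c0.png

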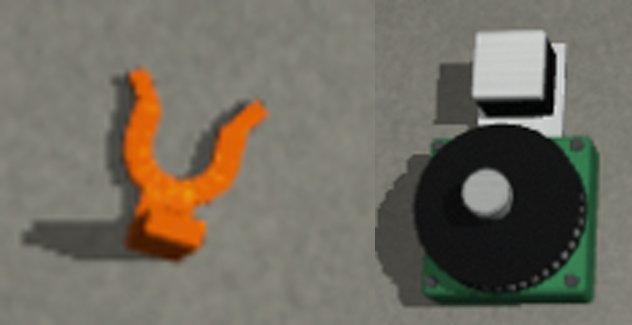

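The crop shows a U-shaped orange clip: leg tips at about (373,180) and (397,187), handle at about (378,212). At 506 mm it is the farthest from the base. The shaft axis is near (580,202). Next I estimate the pose from the leg tips and the handle.

```bash
python3 - <<'E'
from h import *
ci=eyes.camera_info('top')
P=lambda x,y:(345+(x-2)/5,165+(y-2)/5)
t=onz(ci,[P(142,80),P(257,112)],7);print(t.round(1),np.linalg.norm(t[1]-t[0]))
h=onz(ci,[P(172,229)],44)[0];print(h)
m=t.mean(0);d=m-h;print(m,np.hypot(*d[:2]),'(expect ~67)',np.degrees(np.arctan2(d[1],d[0])))
s=status.get_state();print(s['tcp_pos'],s['orientation'],R.from_quat(s['orientation']).as_matrix().round(3))
ci=eyes.camera_info('wrist');Rt=R.from_quat(s['orientation'])
print('cam in tool',Rt.inv().apply(np.array(ci['position'])-s['tcp_pos']),(Rt.inv()*R.from_quat(ci['orientation'])).as_matrix().round(3),ci['fx'])
E
```

```text
[[ 488.5 -215.2    7. ]
 [ 475.1 -262.7    7. ]] 49.377804090452
[ 420.07300351 -218.6685021    44.        ]
[ 481.79526112 -238.91918001    7.        ] 64.95942611194886 (expect ~67) -18.164332478292618
[ 265.13375458 -538.09705791  301.58001601] [ 9.73915149e-01  2.26910612e-01 -1.54751054e-04 -9.12030620e-04] [[ 0.897  0.442 -0.001]
 [ 0.442 -0.897  0.002]
 [ 0.    -0.002 -1.   ]]
cam in tool [ 81.79546417   0.1360195  -81.74837218] [[ 0.001 -0.955 -0.296]
 [ 1.     0.001 -0.   ]
 [ 0.    -0.296  0.955]] 377.1819489641244
```

Emit:
arm_command(
  increments=[
    [2, 4, -1, -6, 0],
    [4, 8, -2, -12, 0],
    [6, 12, -3, -18, 0],
    [8, 16, -4, -24, 0],
    [10, 20, -5, -30, 0],
    [12, 24, -6, -36, 0],
    [14, 28, -8, -42, 0],
    [15.5, 31, -10, -44, 0],
  ],
)

```text
t: 0.77
tcp_pos: [409.2, -249.7, 215.7]
orientation: [0.988, -0.157, 0.001, 0.0]
contact_force: [0.3, -1.0, 0.4]
gripper_width: 87.9
grip_force: 0.0
```

Emit:
arm_command(
  increments=[
    [0, 0, 0, 0, 0],
    [0, 0, 0, 0, 0],
    [0, 0, 0, 0, 0],
  ],
)

```text
t: 1.02
tcp_pos: [408.4, -251.9, 215.5]
orientation: [0.988, -0.154, -0.0, 0.0]
contact_force: [-0.6, -0.3, -0.1]
gripper_width: 87.9
grip_force: 0.0
```

```bash
python3 - <<'E'
from h import *
s=status.get_state();print(s['t'],s['tcp_pos'],R.from_quat(s['orientation']).as_matrix()[:,0],s['contact_force'])
import json
ci=eyes.camera_info('wrist');im=snap('wrist','w1.png')
json.dump({k:np.array(v).tolist() for k,v in ci.items()},open('w1.json','w'))
E
```

```text
1.0167 [ 408.39990334 -251.87419635  215.50689336] [ 9.52659507e-01 -3.04039171e-01 -2.14405039e-04] [-0.59817131 -0.25376722 -0.13465575]
```

View pics/w1.png

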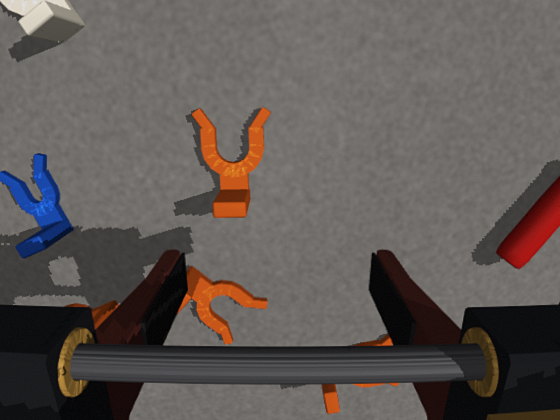

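Wrist view: the target clip is centred at about (232,160). Leg tips are at (196,109) and (266,109), and the handle's top face spans (214–249, 204–217).

```bash
python3 - <<'E'
from h import *
import json
ci=json.load(open('w1.json'))
t=onz(ci,[[196,109],[266,109]],7);h=onz(ci,[[214,204],[249,203],[248,217],[214,217]],44)
print(t.round(1),np.linalg.norm(t[1]-t[0]),h.round(1),np.linalg.norm(h[1]-h[0]),np.linalg.norm(h[2]-h[1]))
H=h.mean(0);d=t.mean(0)-H;print(H,np.hypot(*d[:2]),np.degrees(np.arctan2(d[1],d[0])))
v=t[0]-t[1];print('yaw from tips',np.degrees(np.arctan2(-v[0],v[1])))
v=h[0]-h[1]+h[3]-h[2];print('yaw from handle',np.degrees(np.arctan2(-v[0],v[1])))
# refit: full model points
M=np.array([[28.5,26,7],[28.5,-26,7],[-34,12,44],[-34,-12,44],[-46,-12,44],[-46,12,44]],float)
px=np.array([[196,109],[266,109],[214,204],[249,203],[248,217],[214,217]],float)
from scipy.optimize import least_squares
def f(p):
    Q=M.copy();Q[:2,1]*=p[3]/26
    return (proj(ci,R.from_euler('z',p[2]).apply(Q)+[p[0],p[1],0])-px).ravel()
r=least_squares(f,[450,-229,-.3,26]);print(r.x,np.degrees(r.x[2]),r.fun.round(1))
a=r.x[2];print('grip',r.x[:2]-40*np.array([np.cos(a),np.sin(a)]))
E
```

```text
[[ 493.6 -214.6    7. ]
 [ 477.4 -264.7    7. ]] 52.61296139904076 [[ 428.1 -211.3   44. ]
 [ 421.3 -234.9   44. ]
 [ 411.7 -230.9   44. ]
 [ 419.  -207.9   44. ]] 24.631754225670594 10.381057589877475
[ 420.0202531  -221.25063729   44.        ] 67.98959242756304 -15.723340395332759
yaw from tips -17.9518008928525
yaw from handle -16.79571819456093
[ 4.58290399e+02 -2.32211861e+02 -2.84096602e-01  2.63021175e+01] -16.277536252861374 [ 0.6  0.6  0.6 -1.5 -0.6 -1.2 -1.5 -1.   0.3  1.2  0.6  2. ]
grip [ 419.89378855 -221.00024557]
```

Emit:
arm_command(
  increments=[
    [0.6, 1.5, -2, 1, 0],
    [1.15, 3.1, -4, 1, 0],
    [1.15, 3.1, -6, 1, 0],
    [1.15, 3.1, -6, 1, 0],
    [1.15, 3.1, -6, 1, 0],
  ],
)

```text
t: 1.48
tcp_pos: [419.3, -221.7, 155.3]
orientation: [0.989, -0.147, -0.001, -0.0]
contact_force: [0.1, -1.0, 0.2]
gripper_width: 87.3
grip_force: 0.0
```

Emit:
arm_command(
  increments=[
    [0.05, 0.05, -2, 0, 0],
    [0.05, 0.05, -4, 0, 0],
    [0.05, 0.05, -5.5, 0, 0],
    [0.05, 0.05, -6.4, 0, 0],
    [0.05, 0.05, -6.4, 0, 0],
    [0.05, 0.05, -6.4, 0, 120],
    [0.05, 0.05, -6.4, 0, 255],
    [0.05, 0.05, -6.4, 0, 255],
  ],
)

```text
t: 2.15
tcp_pos: [421.2, -220.7, 93.1]
orientation: [0.989, -0.146, 0.001, 0.001]
contact_force: [-0.3, -0.2, 0.2]
gripper_width: 71.3
grip_force: 0.0
```

Emit:
arm_command(
  increments=[
    [0, 0, 0, 0, 255],
    [0, 0, 0, 0, 255],
    [0, 0, 0, 0, 255],
    [0, 0, 0, 0, 255],
    [0, 0, 0, 0, 255],
    [0, 0, 0, 0, 255],
  ],
)

```text
t: 2.65
tcp_pos: [420.5, -220.0, 91.4]
orientation: [0.989, -0.146, -0.0, -0.0]
contact_force: [-0.0, -0.5, -0.7]
gripper_width: 31.3
grip_force: 0.0
```

Emit:
arm_command(
  increments=[
    [0, 0, 0, 0, 255],
    [0, 0, 0, 0, 255],
    [0, 0, 0, 0, 255],
    [0, 0, 0, 0, 255],
  ],
)

```text
t: 2.98
tcp_pos: [420.5, -220.0, 91.3]
orientation: [0.989, -0.146, -0.0, -0.0]
contact_force: [-0.2, 0.2, -0.5]
gripper_width: 24.0
grip_force: 30.0
```

Emit:
arm_command(
  increments=[
    [0, 0, 2, 0, 255],
    [0, 0, 5, 0, 255],
    [0, 0, 8, 0, 255],
    [0, 0, 11, 0, 255],
    [0, 0, 14, 0, 255],
    [0, 0, 14, 0, 255],
  ],
)

```text
t: 3.48
tcp_pos: [422.0, -221.0, 238.6]
orientation: [0.989, -0.146, 0.005, 0.002]
contact_force: [0.8, -0.1, 0.5]
gripper_width: 23.7
grip_force: 30.0
```

Emit:
arm_command(
  increments=[
    [0.5, 2, 0, 2, 255],
    [1, 5, 0, 4, 255],
    [1.5, 9, 0, 6, 255],
    [2, 13, 0, 8, 255],
    [2.5, 17, 0, 10, 255],
    [3, 21, 0, 12, 255],
    [3.5, 25, 0, 14, 255],
    [4, 29, 0, 17, 255],
  ],
)

```text
t: 4.15
tcp_pos: [460.2, 71.9, 230.8]
orientation: [1.0, 0.003, -0.0, 0.0]
contact_force: [0.6, -0.1, 0.7]
gripper_width: 23.7
grip_force: 30.0
```

Emit:
arm_command(
  increments=[
    [0.5, 4, 0, 0, 255],
    [1, 8, 0, 0, 255],
    [1.5, 11, 0, 0, 255],
    [1.5, 13, 0, 0, 255],
    [1.5, 13, 0, 0, 255],
    [1.5, 13, 0, 0, 255],
    [1.5, 13, 0, 0, 255],
  ],
)

```text
t: 4.73
tcp_pos: [475.4, 199.3, 230.8]
orientation: [1.0, 0.002, -0.0, 0.0]
contact_force: [0.5, 0.1, -0.7]
gripper_width: 23.8
grip_force: 30.0
```

```bash
cat > w.py <<'E'
from h import *
import json,sys
n=sys.argv[1]
s=status.get_state();print(s['t'],s['tcp_pos'],R.from_quat(s['orientation']).as_matrix()[:,0],s['contact_force'],s['qpos'])
ci=eyes.camera_info('wrist');im=snap('wrist',n+'.png')
ci={k:np.array(v).tolist() for k,v in ci.items()};ci['tcp']=list(map(float,s['tcp_pos']))
json.dump(ci,open(n+'.json','w'))
E
python3 w.py w2
```

```text
4.7333 [475.44168168 199.27955644 230.82820591] [ 9.99992185e-01  3.89457365e-03 -6.79613366e-04] [ 0.50918845  0.06077131 -0.66396986] [ 3.31207859e-01 -1.38916819e-01  1.58387501e+00 -5.91230102e-04
  1.69755128e+00  1.89803484e+00]
```

View pics/w2.png

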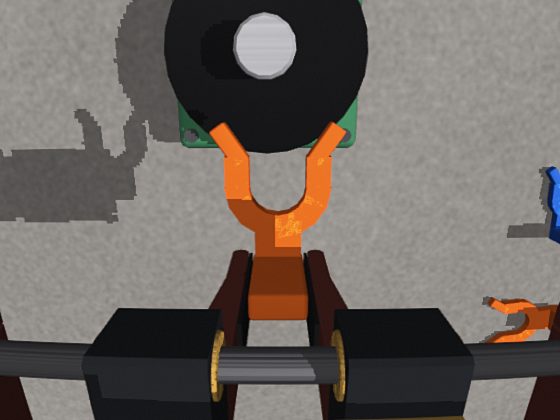

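The held clip has its mouth facing the shaft. The shaft's end disc is centred at (264.5,46) and spans columns 233–296. The bore's inner edges are at columns 249 and 306 near row 185, and the bottom of the bore is at row 212.

```bash
python3 - <<'E'
from h import *
import json
ci=json.load(open('w2.json'));t=np.array(ci['tcp'])
s=onz(ci,[[264.5,45.5],[233,46],[296,46],[264.5,12],[264.5,79]],88);print('shaft',s.round(1),'dia',np.linalg.norm(s[1]-s[2]),np.linalg.norm(s[3]-s[4]))
f=onz(ci,[[165,50],[368,50]],60);print('pulley',f.round(1),f.mean(0))
b=onz(ci,[[249,180],[306,180],[278,212],[210,131],[222,124],[334,122],[346,130]],t[2]-91+7);print('bore rel tcp',(b-t).round(1), 'width',np.linalg.norm(b[0]-b[1]))
E
```

```text
shaft [[582.5 207.   88. ]
 [582.2 224.6  88. ]
 [582.3 189.5  88. ]
 [600.  207.   88. ]
 [564.4 207.1  88. ]] dia 35.12262240444482 35.52569584990962
pulley [[583.3 270.9  60. ]
 [583.7 142.7  60. ]] [583.48927213 206.78685369  60.        ]
bore rel tcp [[ 43.7  13.  -84. ]
 [ 43.8 -12.6 -84. ]
 [ 28.6  -0.1 -84. ]
 [ 65.4  29.6 -84. ]
 [ 68.4  24.3 -84. ]
 [ 69.5 -24.1 -84. ]
 [ 66.2 -29.5 -84. ]] width 25.637941048344562
```

Emit:
arm_command(
  increments=[
    [0.6, 0.8, -2, 0, 255],
    [1.1, 0.8, -4, 0, 255],
    [1.1, 0.8, -6, 0, 255],
    [1.1, 0.8, -7, 0, 255],
    [1.1, 0.8, -7.4, 0, 255],
    [1.1, 0.8, -7.4, 0, 255],
    [1.1, 0.8, -7.4, 0, 255],
    [1.1, 0.8, -7.4, 0, 255],
  ],
)

```text
t: 5.45
tcp_pos: [487.1, 207.9, 159.0]
orientation: [1.0, 0.002, 0.001, -0.0]
contact_force: [0.6, 0.7, -0.4]
gripper_width: 23.8
grip_force: 30.0
```

```bash
python3 w.py w3
```

```text
5.45 [487.09111373 207.86118431 159.0198808 ] [0.99999073 0.003597   0.00236699] [ 0.579588    0.74218771 -0.44609944] [ 3.39120157e-01 -8.08400791e-02  1.65758423e+00 -4.26621046e-05
  1.56235660e+00  1.90631884e+00]
```

View pics/w3.png

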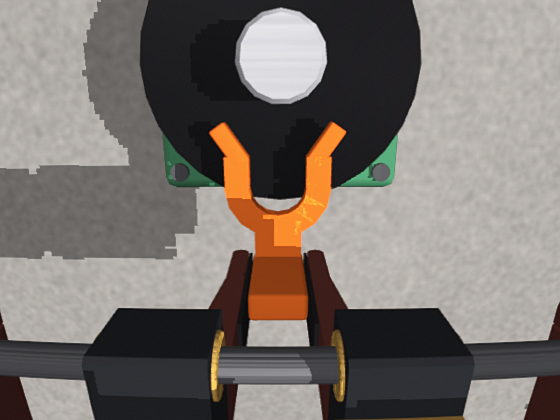

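Shaft disc centre is at about (281.5,55.5), spanning columns 236–327, and the clip's axis is at column 278. Both are nearly aligned, with the shaft about 1 mm to the right.

```bash
python3 - <<'E'
from h import *
import json
ci=json.load(open('w3.json'));t=np.array(ci['tcp'])
s=onz(ci,[[281.5,55.5],[236,56],[327,56],[281.5,8],[281.5,103]],88);print(s.round(1))
f=onz(ci,[[141,57],[421,57]],60);print(f.round(1),f.mean(0))
b=onz(ci,[[249,180],[306,180],[222,124],[334,122]],t[2]-84);print((b-t).round(1))
E
```

```text
[[582.8 206.9  88. ]
 [582.5 224.3  88. ]
 [582.7 189.5  88. ]
 [599.7 207.   88. ]
 [565.  206.7  88. ]]
[[585.1 270.8  60. ]
 [585.7 142.9  60. ]] [585.4368586  206.85068983  60.        ]
[[ 43.9  13.2 -84. ]
 [ 44.  -12.5 -84. ]
 [ 68.7  24.5 -84. ]
 [ 69.8 -24.  -84. ]]
```

Emit:
arm_command(
  increments=[
    [0, -0.05, -0.2, 0, 255],
    [0, -0.1, -0.4, 0, 255],
    [0, -0.1, -0.6, 0, 255],
    [0, -0.1, -0.6, 0, 255],
    [0, -0.1, -0.6, 0, 255],
  ],
)

```text
t: 5.92
tcp_pos: [486.5, 206.9, 151.3]
orientation: [1.0, 0.002, -0.0, 0.0]
contact_force: [0.3, -0.0, 0.2]
gripper_width: 24.1
grip_force: 30.0
```

Emit:
arm_command(
  increments=[
    [0, 0, -0.05, 0, 255],
    [0, 0, -0.1, 0, 255],
    [0, 0, -0.1, 0, 255],
  ],
)

```text
t: 6.17
tcp_pos: [486.4, 207.0, 151.2]
orientation: [1.0, 0.002, 0.0, -0.0]
contact_force: [-2.7, -0.9, 5.1]
gripper_width: 23.5
grip_force: 30.0
```

Emit:
arm_command(
  increments=[
    [0.5, 0, 0, 0, 255],
    [1, 0, 0, 0, 255],
    [1.5, 0, 0, 0, 255],
    [2, 0, 0, 0, 255],
    [2.5, 0, 0, 0, 255],
    [3, 0, 0, 0, 255],
    [3, 0, 0, 0, 255],
  ],
)

```text
t: 6.75
tcp_pos: [517.2, 207.2, 151.3]
orientation: [1.0, 0.002, 0.0, -0.0]
contact_force: [-1.0, 0.5, 4.1]
gripper_width: 23.7
grip_force: 30.0
```

Laid on the face with a contact force of about 5 N. I'll continue slowly to home, with TCP x at about 542.

Emit:
arm_command(
  increments=[
    [0.4, 0, 0, 0, 255],
    [0.8, 0, 0, 0, 255],
    [1.2, 0, 0, 0, 255],
    [1.6, 0, 0, 0, 255],
    [2.0, 0, 0, 0, 255],
    [2.2, 0, 0, 0, 255],
    [2.3, 0, 0, 0, 255],
  ],
)

```text
t: 7.33
tcp_pos: [539.4, 207.2, 151.3]
orientation: [1.0, 0.002, -0.0, -0.0]
contact_force: [-3.9, -0.5, 6.8]
gripper_width: 23.8
grip_force: 30.0
```

Emit:
arm_command(
  increments=[
    [0.1, 0, 0, 0, 255],
    [0.2, 0, 0, 0, 255],
    [0.25, 0, 0, 0, 255],
    [0.3, 0, 0, 0, 255],
    [0.3, 0, 0, 0, 255],
  ],
)

```text
t: 7.75
tcp_pos: [542.3, 207.2, 151.3]
orientation: [1.0, 0.002, -0.0, -0.0]
contact_force: [-4.5, -0.1, 6.1]
gripper_width: 23.5
grip_force: 30.0
```

Emit:
arm_command(
  increments=[
    [0.05, 0, 0, 0, 255],
    [0.1, 0, 0, 0, 255],
    [0.1, 0, 0, 0, 255],
    [0.1, 0, 0, 0, 255],
  ],
)

```text
t: 8.08
tcp_pos: [543.2, 207.2, 151.4]
orientation: [1.0, 0.002, -0.0, -0.0]
contact_force: [-3.3, -0.1, 5.9]
gripper_width: 23.7
grip_force: 30.0
```

Emit:
arm_command(
  increments=[
    [0.05, 0, 0, 0, 255],
    [0.1, 0, 0, 0, 255],
    [0.1, 0, 0, 0, 255],
    [0.1, 0, 0, 0, 255],
  ],
)

```text
t: 8.42
tcp_pos: [543.5, 207.2, 151.3]
orientation: [1.0, 0.002, -0.001, -0.0]
contact_force: [-7.9, 0.2, 7.9]
gripper_width: 23.8
grip_force: 30.0
```

Emit:
arm_command(
  increments=[
    [0.05, 0, 0, 0, 255],
    [0.1, 0, 0, 0, 255],
    [0.1, 0, 0, 0, 255],
    [0.1, 0, 0, 0, 255],
  ],
)

```text
t: 8.75
tcp_pos: [543.7, 207.3, 151.4]
orientation: [1.0, 0.002, -0.002, -0.0]
contact_force: [-13.4, -0.4, 11.2]
gripper_width: 23.7
grip_force: 30.0
```

```bash
python3 w.py w4
```

```text
8.75 [543.71989123 207.28793407 151.37590647] [ 0.99997859  0.00479428 -0.00445369] [-13.38169712  -0.4065132   11.16007068] [3.05127359e-01 6.87525326e-02 1.52231806e+00 1.37987074e-03
 1.55475719e+00 1.87110443e+00]
```

View pics/w4.png

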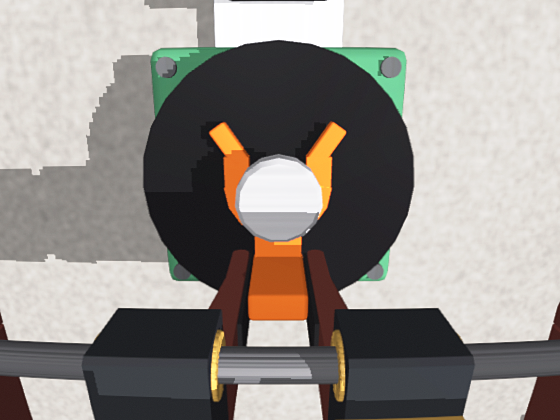

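The picture shows the clip's legs on both sides of the shaft end, which is centred at (279,199), and the bore hidden under it. The TCP stalls at x = 543.7 mm as the force rises to 13 N, so the clip is home. I'll relax the push, open and retreat upwards.

Emit:
arm_command(
  increments=[
    [-0.05, 0, 0, 0, 255],
    [-0.1, 0, 0.05, 0, 255],
    [-0.1, 0, 0.05, 0, 180],
    [-0.1, 0, 0.05, 0, 120],
    [-0.1, 0, 0.05, 0, 120],
    [-0.1, 0, 0.05, 0, 120],
    [-0.1, 0, 0.05, 0, 120],
    [-0.1, 0, 0.05, 0, 120],
  ],
)

```text
t: 9.47
tcp_pos: [544.6, 206.9, 150.7]
orientation: [1.0, 0.002, -0.0, 0.0]
contact_force: [0.3, 0.1, -0.8]
gripper_width: 46.4
grip_force: 0.0
```

Emit:
arm_command(
  increments=[
    [0, 0, 0, 0, 100],
    [0, 0, 0, 0, 100],
    [0, 0, 0, 0, 100],
    [0, 0, 2, 0, 100],
    [0, 0, 4, 0, 100],
    [0, 0, 7, 0, 100],
    [0, 0, 10, 0, 100],
    [0, 0, 12, 0, 100],
  ],
)

```text
t: 10.13
tcp_pos: [544.8, 207.0, 274.3]
orientation: [1.0, 0.002, 0.002, -0.0]
contact_force: [1.2, 0.5, 0.4]
gripper_width: 53.3
grip_force: 0.0
```

Emit:
arm_command(
  increments=[
    [-1, 0, 0, 0, 100],
    [-2, 0, 0, 0, 100],
    [-2, 0, 0, 0, 100],
    [-2, 0, 0, 0, 100],
  ],
)

```text
t: 10.47
tcp_pos: [524.5, 207.0, 271.0]
orientation: [1.0, 0.002, 0.0, -0.0]
contact_force: [-0.1, -0.2, 0.1]
gripper_width: 53.6
grip_force: 0.0
```

```bash
python3 w.py w5
```

```text
10.4667 [524.45737555 206.98664974 270.99266294] [9.99990553e-01 4.31790769e-03 4.99397866e-04] [-0.10800529 -0.16894531  0.12247225] [ 3.15600113e-01 -1.09486494e-02  1.39132596e+00 -7.98263455e-05
  1.76071596e+00  1.88206341e+00]
```

View pics/w5.png

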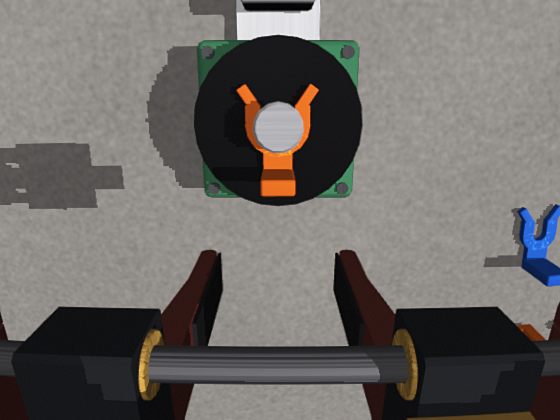

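The clip is released and stays in place: leg tips at (242,90) and (314,90), shaft end at (279,126), handle top at (278,185). I'll check the seating from these points.

```bash
python3 - <<'E'
from h import *
import json
ci=json.load(open('w5.json'))
s=onz(ci,[[279,127]],88)[0];p=onz(ci,[[194,121],[362,121]],60).mean(0)
t=onz(ci,[[242,90],[314,90]],67);h=onz(ci,[[278,185.5]],104)[0]
print(s,p,t,t.mean(0)-s,h-s)
E
```

```text
[583.12816642 206.41110121  88.        ] [585.45805293 207.11333146  60.        ] [[607.89289852 233.45986406  67.        ]
 [608.16202105 181.00062445  67.        ]] [ 24.89929337   0.81914304 -21.        ] [-37.69721029   0.49479647  16.        ]
```

```bash
python3 -c "from h import *;print(job_done())"
```

```text
the job is handed in; nothing more can be done
None
```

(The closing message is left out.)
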